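Sort the leftover soup cups, drink cans and jar into their canteen trays

TASK

Sort what is left on the canteen table into the trays: both small soup cups go into the cardboard tray, both drink cans into the long blue tray, and the amber jar with the green lid into the small grey tray. Set each one down without dropping it, so that it stands upright on the floor of its tray; leave the brown phone wallet and the big open red noodle cup where they are.

Things in the scene. Friction and masses are not known exactly. Their poses are not given: they have to be found in the camera images.
- cup_red: sealed instant-soup cup, loose, standing upright on the table with its white lid up (a disc of the body colour on the lid); round about its z axis (z up), 72 mm high: paper body 54 mm across at the foot widening to 59 mm at 58 mm height, then a straight-sided lid 62 mm across from 58 to 72 mm height. Origin at the centre of its underside. About 0.11 kg. Firm: may be gripped across the lid. Body colour: red with a white band.
- cup_yellow: sealed instant-soup cup, loose, standing upright on the table with its white lid up (a disc of the body colour on the lid); round about its z axis (z up), 72 mm high: paper body 54 mm across at the foot widening to 59 mm at 58 mm height, then a straight-sided lid 62 mm across from 58 to 72 mm height. Origin at the centre of its underside. About 0.11 kg. Firm: may be gripped across the lid. Body colour: yellow with a white band.
- can_blue: small drink can, loose, standing upright on the table; round about its z axis (z up), 53 mm across, 104 mm high, straight-sided from 6 to 96 mm height, bare aluminium at the ends, a disc of the side's colour and a flat ring-pull on top. Origin at the centre of its underside. About 0.20 kg. Full and rigid. Colour of its printed side: blue with a narrow white band.
- can_orange: small drink can, loose, standing upright on the table; round about its z axis (z up), 53 mm across, 104 mm high, straight-sided from 6 to 96 mm height, bare aluminium at the ends, a disc of the side's colour and a flat ring-pull on top. Origin at the centre of its underside. About 0.20 kg. Full and rigid. Colour of its printed side: orange with a narrow white band.
- jar: Closed jar, loose, standing upright on the table: amber glass with a paper label and a green screw lid; round about its z axis (z up), 80 mm high: glass body 58 mm across, straight from 5 to 46 mm height, drawn in to 47 mm across at 63 mm, then the lid, 52 mm across and straight-sided, from 64 to 80 mm height. The lid is tight and the jar may be lifted by it. Origin at the centre of its underside. About 0.22 kg, rigid.
- carton_tray: Low open tray of brown cardboard, for the soup cups; fixed to the table, standing flat. Origin at the centre of its underside; x axis across its short side, y axis along its long side. Outside 100 x 180 mm, inside 90 x 170 mm; walls 5 mm thick, rim 30 mm above the table, inner floor 5 mm above the table; room for two cups side by side along y.
- blue_tray: Low open tray of blue plastic, for the drink cans; fixed to the table, standing flat. Origin at the centre of its underside; x axis across its short side, y axis along its long side. Outside 100 x 180 mm, inside 90 x 170 mm; walls 5 mm thick, rim 30 mm above the table, inner floor 5 mm above the table; room for two cans side by side along y.
- grey_tray: Low open square tray of grey plastic, for the jar; fixed to the table, standing flat. Origin at the centre of its underside; x and y axes along its sides. Outside 100 x 100 mm, inside 90 x 90 mm; walls 5 mm thick, rim 30 mm above the table, inner floor 5 mm above the table; room for the one jar.
- wallet: Bystander: closed brown leather phone wallet lying flat on the table to the robot's left, 85 x 165 mm (x, y), 16 mm thick, loose. Origin at the centre of its underside. Not to be moved.
- big_cup: Bystander: big open red noodle cup standing on the table to the robot's right, 94 mm across at the rim, 72 mm at the foot, 105 mm high, loose. Origin at the centre of its underside. Not to be moved.

How it is judged:
By the outcome, as a careful person would: the job done as asked, in the order asked, and still so for the second after the job is handed in, with the robot touching nothing.
It also fails if it takes over 134 s, if anything falls off the work surface, if the arm or the gripper's body presses on something with over 40 N, if the wrist force passes 120 N, or if a joint passes its speed limit or range.

ROBOT

A 7-joint arm with a two-finger parallel gripper is mounted at the origin on the work surface. World frame = base frame: x ahead of the robot, y to its left, z up, the work surface at z = 0. Lengths are in m, angles in rad, forces in N, time in s.
With the tool pointing down it reaches from about 0.4 to 0.85 m from the base axis. Payload 10.4 kg.
Tool frame: the origin (TCP) lies midway between the tips of the shut fingers; the grasp point (between the pads) lies 19 mm behind it; z points along the fingers, x is the direction in which the jaws open and shut, and the axes are right-handed (so a half turn about z gives the same grasp; the last joint's range is limited). The gripper opens to 85 mm and grips with 20 to 120 N. Pads are 22 mm wide; open, the fingers measure 114 mm over their backs; the gripper's body (76 mm by 85 mm) begins 54 mm behind the grasp point. The pads swing forward as they close: fully open they stand 13 mm farther back than shut.
Start: joints at [1.196, 0.332, -0.065, 1.46, 0.022, 1.35, -0.088], TCP at [0.215, -0.587, 0.231] pointing down, gripper open.
Joint ranges: [-2.6, 2.6], [-0.5, 2.12], [-1.47, 1.34], [0.16, 2.42], [-1.27, 4.41], [0.06, 2.06], [-2.6, 2.6]. Speed limits (rad/s): [2.22, 2.22, 2.79, 2.79, 3.14, 3.14, 3.14].

INTERFACE

Orientations are given as a unit quaternion [x, y, z, w].
In Python, from workcell import manip, cams gives the robot as it stands.
- The arm moves only by the tool move_arm, never from a script. Its argument "moves" is a list of rows, each a list of 7 numbers: the turn, a rotation vector about the tool's x, y, z in degrees, then the shift along the tool's x, y, z in m, then the finger opening in m, from 0 to 0.0854. A call has 1 to 10 rows; each row is the pose to reach, as a shift and turn from the pose commanded when the call began, along the tool's axes at that moment; what a row does not reach only later rows make up. A row lasts 1/10 s, in which the tool goes at most 50 mm and 8.59 degrees, less where a joint would pass 70% of its speed; a pose out of reach is approached as far as the arm can. A call with a gripper value outside its range is refused whole. The fingers move at their own pace and stop on an object; "grip_force" is the grip in N (left out, the last holds). Time passes only in rows, so rows that repeat a pose let the fingers close. It gives the time, the measured TCP pose, the force and the opening at its end, in the units of the state.
- manip.get_obs(): the state, without advancing time (a new reading comes with each control period).
- cams.camera(name): name is "scene" or "top"; returns the picture (384x512x3 uint8, red, green, blue); there is no depth.
- cams.camera_params(name): a dict with "fx", "fy", "cx", "cy" (pixels), "xyz" and "rotation" of the camera in the world. Camera axes: x right, y up, looking along -z (the intrinsics and any distortion apply to the point x, -y, -z); pixel columns grow to the right and rows downward; lengths in m; the calibration is good to about 2 mm. A picture is of the moment at which its call begins. camera_params takes no time and is no camera call.
- manip.hand_in(): hands the job in, once; it reports no verdict.
The state is a dict: "clock": time; "joint_pos": joint angles; "joint_velocities": joint speeds; "tau": joint torques, N m; "position": TCP position; "ee_rot": TCP orientation; "ft_force": force on the tool from outside, world axes, zero at the start; "torque": the same for the moment, N m; "grip_width": opening from 0.0 (shut) to 1.0 (fully open).
Only numpy, scipy, OpenCV 4.12 (cv2) and the standard library are available. Lean on these libraries where they do the work, as an engineer would, in place of code of your own. Each camera call takes 0.05 s, during which the arm holds its last target. There are 200 camera calls.

## Working session

There is one attempt and no reset: what is moved stays moved. The work goes in short steps, Python scripts to look and compute and a tool call to move; the robot and the scene stay as the last step left them, time stands still between calls to the robot, and variables do not carry over. Pictures are saved under pics/ and viewed, about 12 in all and at most 16, crops included, and the job is handed in when it is done.

Besides the shell and the picture viewer there is one more tool, called after ">>>" by a JSON object that holds its "name" and its "arguments". move_arm: Moves the arm, as the interface text tells. Its arguments: {"type":"object","properties":{"moves":{"type":"array","items":{"type":"array","items":{"type":"number"}}},"grip_force":{"type":"number"}},"required":["moves"]}

```bash
ls; mkdir -p pics; python3 - <<'E'
from workcell import manip, cams
import cv2
print(manip.get_obs())
for n in("scene","top"):
    cv2.imwrite(f"pics/{n}0.png",cams.camera(n)[:,:,::-1]); print(n,cams.camera_params(n))
E
```

```text
pics
{'clock': 0.0, 'joint_pos': array([ 1.19642458,  0.33288944, -0.06472977,  1.46096036,  0.02162849,
        1.34992731, -0.08851657]), 'joint_velocities': array([-0.00112968, -0.0001053 ,  0.00041604,  0.00181656,  0.00121164,
        0.00090241, -0.00079934]), 'tau': array([-9.72427370e-04, -6.25444579e+01,  4.85888659e-02, -3.91603732e+01,
        1.61546742e-02,  1.00421111e-02, -1.69531514e-06]), 'position': array([ 0.21521657, -0.58635679,  0.23049597]), 'ee_rot': array([ 8.19938315e-01, -5.72451401e-01, -6.34176331e-04, -3.88696081e-04]), 'ft_force': array([-0.26553554, -0.39486566, -0.23342693]), 'torque': array([-0.03612395,  0.04113173, -0.00278592]), 'grip_width': 0.9959637883595177}
scene {'fx': 394.66259811044694, 'fy': 394.66259811044694, 'cx': 251.7775047610547, 'cy': 196.1555676290294, 'xyz': array([ 1.16148668, -0.82527427,  0.95925073]), 'rotation': array([0.39703251, 0.12168929, 0.29369755, 0.86098702])}
top {'fx': 467.01750706360446, 'fy': 467.01750706360446, 'cx': 253.88658215893338, 'cy': 197.1259002953794, 'xyz': array([0.35510435, 0.00619369, 1.33638526]), 'rotation': array([-0.06003199,  0.04824748,  0.71024242, -0.69973141])}
```

View pics/scene0.png

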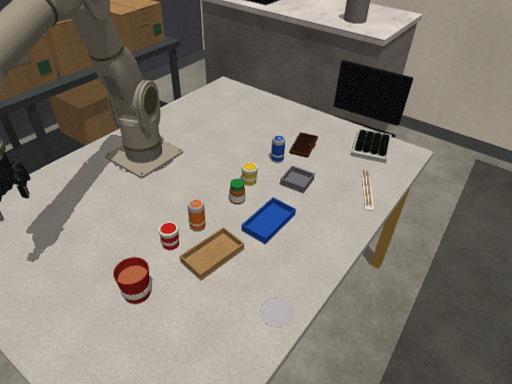

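View pics/top0.png

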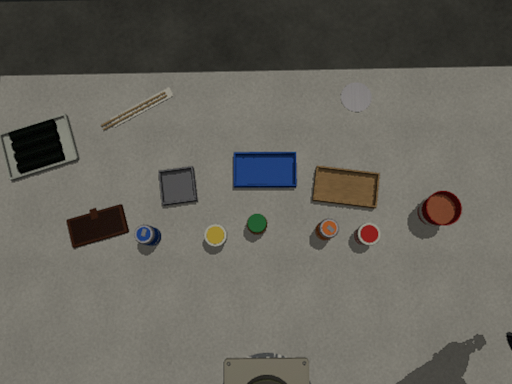

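The scene view shows all the items standing. In the top view, red is at about (369,234), orange (328,229), jar (257,224), yellow (216,235) and blue can (147,235). The grey tray is at (178,186), the blue tray (265,170) and the carton tray (346,187). Next I measure them.

```bash
cat > h.py <<'E'
import numpy as np, cv2
from scipy.spatial.transform import Rotation as R
from workcell import manip, cams
def ray(n,u,v,z):
    p=cams.camera_params(n); d=R.from_quat(p["rotation"]).apply([(u-p["cx"])/p["fx"],-(v-p["cy"])/p["fy"],-1])
    return p["xyz"]+d*(z-p["xyz"][2])/d[2]
def proj(n,X):
    p=cams.camera_params(n); c=R.from_quat(p["rotation"]).inv().apply(np.array(X)-p["xyz"])
    return p["cx"]+p["fx"]*c[0]/-c[2], p["cy"]+p["fy"]*c[1]/c[2]
def blob(im,uv,lo,hi,r):
    "largest contour in HSV range lo..hi (image RGB) in window of half size r about uv"
    h=cv2.inRange(cv2.cvtColor(im,cv2.COLOR_RGB2HSV),np.array(lo),np.array(hi))
    w=np.zeros_like(h); u,v=map(int,uv); w[max(v-r,0):v+r,max(u-r,0):u+r]=255
    cs,_=cv2.findContours(h&w,cv2.RETR_EXTERNAL,cv2.CHAIN_APPROX_NONE)
    return max(cs,key=cv2.contourArea) if cs else None
E
python3 - <<'E'
from h import *
im=cv2.imread("pics/top0.png")[:,:,::-1].copy(); hsv=cv2.cvtColor(im,cv2.COLOR_RGB2HSV)
for n,uv in dict(blue=(265,170),grey=(178,186),grey_edge=(178,168),carton=(346,187),cartonrim=(346,169),table=(300,300),red=(369,234),yel=(216,235),green=(257,224),wal=(97,226)).items(): print(n,hsv[uv[1],uv[0]])
S={"red":((369,234),(0,150,90),(8,255,255),14,.072),"red2":((369,234),(170,150,90),(180,255,255),14,.072),"yellow":((216,235),(20,120,60),(32,255,255),14,.072),
"green":((257,224),(45,100,30),(80,255,255),14,.08)}
for k,(uv,lo,hi,r,z) in S.items():
    c=blob(im,uv,lo,hi,r)
    if c is None: continue
    (u,v),rad=cv2.minEnclosingCircle(c); print(k,u,v,rad,ray("top",u,v,z).round(4))
T={"blue_tray":((265,170),(100,80,15),(130,255,255),45),"carton":((346,187),(8,70,15),(25,255,255),45),"grey":((178,186),(0,0,0),(180,255,100),28)}
for k,(uv,lo,hi,r) in T.items():
    c=blob(im,uv,lo,hi,r); rc=cv2.minAreaRect(c); b=cv2.boxPoints(rc)
    P=np.array([ray("top",*q,.015)[:2] for q in b]); d=[np.linalg.norm(P[i]-P[i-1]) for i in range(4)]; i=int(np.argmax(d)); e=P[i]-P[i-1]
    print(k,rc,P.mean(0).round(4),np.round(d,4),"long-axis deg",np.degrees(np.arctan2(e[1],e[0])).round(1))
cr=[cv2.resize(im[v-28:v+28,u-32:u+32],None,fx=6,fy=6,interpolation=cv2.INTER_NEAREST) for u,v in((147,235),(328,229))]
cv2.imwrite("pics/cans.png",np.hstack(cr)[:,:,::-1])
E
```

```text
blue [109 182 119]
grey [135   6  79]
grey_edge [20  9 84]
carton [ 17 126 103]
cartonrim [ 17 110 109]
table [ 25  23 123]
red [  1 198 134]
yel [ 24 171 155]
green [ 67 155  89]
wal [  8 162  30]
red 369.0 233.36363220214844 8.423308372497559 [ 0.4467 -0.283   0.072 ]
yellow 214.95901489257812 234.86065673828125 8.555885314941406 [0.4489 0.1329 0.072 ]
green 256.3999938964844 222.8000030517578 9.402234077453613 [0.4791 0.02   0.08  ]
blue_tray ((264.5, 169.5), (35.0, 63.0), 90.0) [ 0.64   -0.0048] [0.1034 0.183  0.1031 0.1809] long-axis deg -91.0
carton ((345.9307861328125, 186.55386352539062), (64.74613189697266, 35.84603500366211), 7.125016689300537) [ 0.5861 -0.2369] [0.1831 0.1048 0.1853 0.1043] long-axis deg -98.3
grey ((177.376953125, 187.01539611816406), (39.07094192504883, 37.21041488647461), 82.87498474121094) [0.5929 0.247 ] [0.1147 0.1079 0.1147 0.1065] long-axis deg 8.0
```

View pics/cans.png

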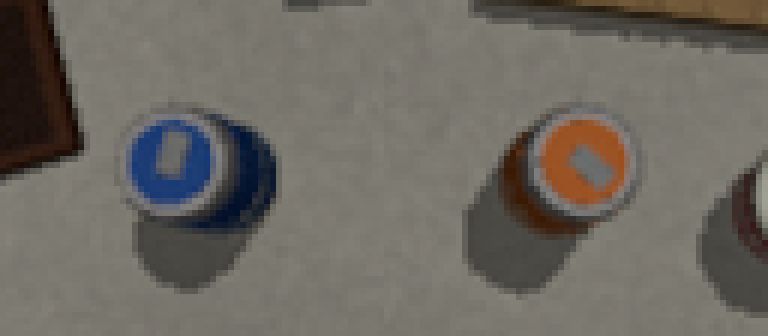

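The crop shows the blue can's top disc at about (143.5,233.7) and the orange one at about (328.9,227.7) in the full image. I'll cross-check these against the scene camera.

```bash
python3 - <<'E'
from h import *
im=cv2.imread("pics/scene0.png")[:,:,::-1].copy()
P={"canB":ray("top",143.5,233.5,.104),"canO":ray("top",328.7,227.5,.104),"red":np.array([.4467,-.283,.072]),"yel":np.array([.4489,.1329,.072]),"jar":np.array([.4791,.02,.08])}
lo={"canB":((100,120,60),(130,255,255)),"canO":((8,160,90),(16,255,255)),"red":((0,150,60),(6,255,255)),"yel":((20,120,60),(32,255,255)),"jar":((45,100,30),(80,255,255))}
big=cv2.resize(im,None,fx=4,fy=4,interpolation=cv2.INTER_CUBIC)
tr={"B":(.64,-.0048,91-90-2+0),"C":(.5861,-.2369,-8.3),"G":(.5929,.247,8)}
for k,p in P.items():
    u,v=proj("scene",p); print(k,p.round(4),"proj",round(u,1),round(v,1)); r=.0265 if "can" in k else .031 if k!="jar" else .026
    for a in np.linspace(0,6.28,24):
        q=proj("scene",p+[r*np.cos(a),r*np.sin(a),0]); cv2.circle(big,(int(4*q[0]+2),int(4*q[1]+2)),1,(255,0,255),-1)
for k,(x,y,d) in tr.items():
    hy=.05 if k=="G" else .09; M=R.from_euler("z",d,degrees=True)
    q=[proj("scene",np.array([x,y,.03])+M.apply([a*.05,b*hy,0])) for a,b in((1,1),(1,-1),(-1,-1),(-1,1))]
    cv2.polylines(big,[np.int32([[4*a+2,4*b+2] for a,b in q])],True,(255,0,255),1)
cv2.imwrite("pics/ov.png",big[500:1100,600:1350,::-1])
E
```

```text
canB [0.4529 0.3193 0.104 ] proj 277.8 138.4
canO [ 0.4614 -0.1707  0.104 ] proj 194.5 203.7
red [ 0.4467 -0.283   0.072 ] proj 166.8 228.2
yel [0.4489 0.1329 0.072 ] proj 248.5 166.3
jar [0.4791 0.02   0.08  ] proj 235.9 182.5
```

View pics/ov.png

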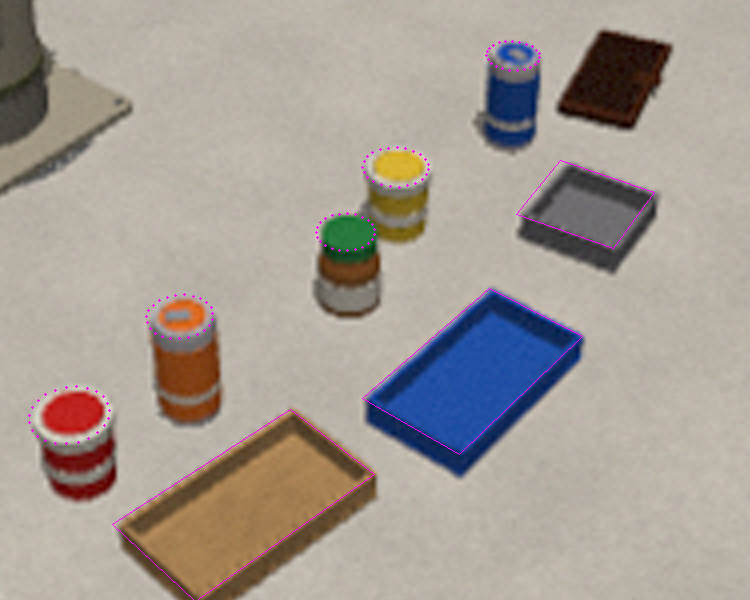

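The overlay agrees with both views to about 2 mm. Now I'll approach above the red cup with the jaws along world x.

>>> {"name": "move_arm", "arguments": {"moves": [[0,0,-69.9,-0.205,-0.3235,0,0.0854],[0,0,-69.9,-0.205,-0.3235,0,0.0854],[0,0,-69.9,-0.205,-0.3235,0,0.0854],[0,0,-69.9,-0.205,-0.3235,0,0.0854],[0,0,-69.9,-0.205,-0.3235,0,0.0854],[0,0,-69.9,-0.205,-0.3235,0,0.0854],[0,0,-69.9,-0.205,-0.3235,0,0.0854],[0,0,-69.9,-0.205,-0.3235,0,0.0854],[0,0,-69.9,-0.205,-0.3235,0,0.0854],[0,0,-69.9,-0.205,-0.3235,0,0.0854]]}}

```text
clock: 1.1
position: [0.4484, -0.2824, 0.231]
ee_rot: [1.0, 0.001, -0.0, -0.0]
ft_force: [-0.6, -0.5, -0.8]
grip_width: 0.996
```

>>> {"name": "move_arm", "arguments": {"moves": [[0,0,0,0,0,0.05,0.0854],[0,0,0,0,0,0.1,0.0854],[0,0,0,0,0,0.15,0.0854],[0,0,0,0,0,0.175,0.0854],[0,0,0,0,0,0.191,0.0854],[0,0,0,0,0,0.191,0.0854],[0,0,0,0,0,0.191,0.05],[0,0,0,0,0,0.191,0.05],[0,0,0,0,0,0.191,0.05],[0,0,0,0,0,0.191,0.05]], "grip_force": 35}}

```text
clock: 2.1
position: [0.4489, -0.2838, 0.0418]
ee_rot: [1.0, 0.0, 0.001, 0.001]
ft_force: [-3.0, -1.1, 6.4]
grip_width: 0.713
```

>>> {"name": "move_arm", "arguments": {"moves": [[0,0,0,0,0,0,0.05],[0,0,0,0,0,-0.02,0.05],[0,0,0,0,0,-0.05,0.05],[0,0,0,0,0,-0.07,0.05],[0,0,0,0.03,-0.001,-0.07,0.05],[0,0,0,0.07,-0.002,-0.07,0.05],[0,0,0,0.11,-0.003,-0.07,0.05],[0,0,0,0.133,-0.004,-0.07,0.05],[0,0,0,0.133,-0.004,-0.07,0.05],[0,0,0,0.133,-0.004,-0.07,0.05]]}}

```text
clock: 3.1
position: [0.5814, -0.2785, 0.1103]
ee_rot: [1.0, 0.001, -0.0, -0.0]
ft_force: [-0.3, 0.7, -2.1]
grip_width: 0.712
```

```bash
python3 - <<'E'
from h import *
o=manip.get_obs(); print(o["ft_force"],o["grip_width"],o["position"])
cv2.imwrite("pics/s1.png",cv2.resize(cams.camera("scene")[150:320,60:300],None,fx=3,fy=3)[:,:,::-1])
E
```

```text
[-0.32329945  0.70874094 -2.071188  ] 0.7116001804098206 [ 0.58138225 -0.27850101  0.1102556 ]
```

View pics/s1.png

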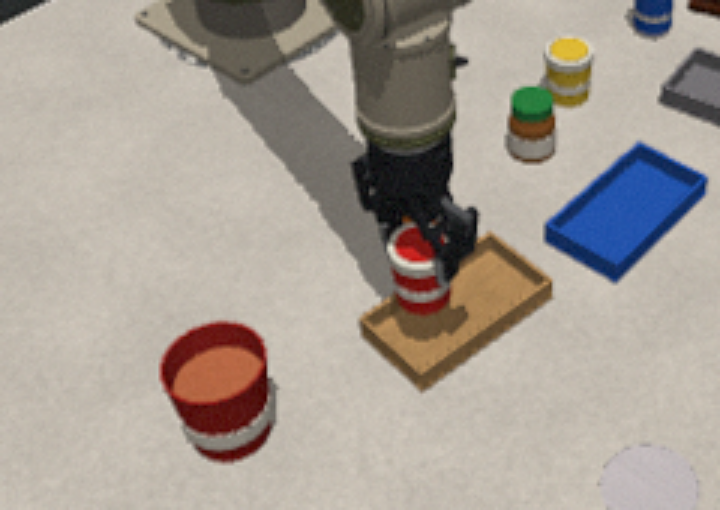

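The red cup is gripped upright above the right half of the carton tray. Lowering it.

>>> {"name": "move_arm", "arguments": {"moves": [[0,0,0,0,0,0.02,0.05],[0,0,0,0,0,0.04,0.05],[0,0,0,0,0,0.052,0.05],[0,0,0,0,0,0.058,0.05],[0,0,0,0,0,0.061,0.05],[0,0,0,0,0,0.063,0.05],[0,0,0,0,0,0.064,0.05],[0,0,0,0,0,0.065,0.05],[0,0,0,0,0,0.065,0.05],[0,0,0,0,0,0.065,0.05]]}}

```text
clock: 4.15
position: [0.5818, -0.279, 0.0469]
ee_rot: [1.0, 0.0, 0.001, 0.001]
ft_force: [-4.2, 0.4, 7.8]
grip_width: 0.715
```

>>> {"name": "move_arm", "arguments": {"moves": [[0,0,0,0,0,0,0.0854],[0,0,0,0,0,0,0.0854],[0,0,0,0,0,0,0.0854],[0,0,0,0,0,-0.03,0.0854],[0,0,0,0,0,-0.07,0.0854],[0,0,0,0,0,-0.11,0.0854],[0,0,0,0,0,-0.15,0.0854],[0,0,0,-0.02,-0.04,-0.15,0.0854],[0,0,0,-0.035,-0.08,-0.15,0.0854],[0,0,0,-0.05,-0.12,-0.15,0.0854]]}}

```text
clock: 5.15
position: [0.5307, -0.1574, 0.1956]
ee_rot: [1.0, 0.0, 0.0, 0.0]
ft_force: [0.1, 1.2, 1.1]
grip_width: 0.999
```

>>> {"name": "move_arm", "arguments": {"moves": [[0,0,0,-0.015,-0.045,0,0.0854],[0,0,0,-0.03,-0.09,0,0.0854],[0,0,0,-0.045,-0.135,0,0.0854],[0,0,0,-0.06,-0.18,0,0.0854],[0,0,0,-0.07,-0.22,0,0.0854],[0,0,0,-0.08,-0.26,0,0.0854],[0,0,0,-0.081,-0.293,0,0.0854],[0,0,0,-0.081,-0.293,0,0.0854],[0,0,0,-0.081,-0.293,0,0.0854],[0,0,0,-0.081,-0.293,0,0.0854]]}}

```text
clock: 6.15
position: [0.4503, 0.133, 0.1952]
ee_rot: [1.0, -0.0, -0.0, 0.0]
ft_force: [0.2, -0.9, 1.0]
grip_width: 1.004
```

>>> {"name": "move_arm", "arguments": {"moves": [[0,0,0,0,0,0.045,0.0854],[0,0,0,0,0,0.09,0.0854],[0,0,0,0,0,0.125,0.0854],[0,0,0,0,0,0.145,0.0854],[0,0,0,0,0,0.155,0.0854],[0,0,0,0,0,0.155,0.0854],[0,0,0,0,0,0.155,0.05],[0,0,0,0,0,0.155,0.05],[0,0,0,0,0,0.155,0.05],[0,0,0,0,0,0.155,0.05]]}}

```text
clock: 7.15
position: [0.4511, 0.1342, 0.0418]
ee_rot: [1.0, 0.0, 0.001, 0.0]
ft_force: [-2.4, -0.8, 5.1]
grip_width: 0.714
```

>>> {"name": "move_arm", "arguments": {"moves": [[0,0,0,0,0,0,0.05],[0,0,0,0,0,0,0.05],[0,0,0,0,0,-0.03,0.05],[0,0,0,0,0,-0.07,0.05],[0,0,0,0,0,-0.11,0.05],[0,0,0,0,0,-0.15,0.05],[0,0,0,0.02,0.03,-0.16,0.05],[0,0,0,0.04,0.07,-0.16,0.05],[0,0,0,0.06,0.11,-0.16,0.05],[0,0,0,0.08,0.15,-0.16,0.05]]}}

```text
clock: 8.15
position: [0.531, -0.0175, 0.2017]
ee_rot: [1.0, 0.001, 0.001, 0.001]
ft_force: [0.8, 0.5, -1.8]
grip_width: 0.718
```

>>> {"name": "move_arm", "arguments": {"moves": [[0,0,0,0.015,0.04,0,0.05],[0,0,0,0.03,0.08,0,0.05],[0,0,0,0.045,0.12,0,0.05],[0,0,0,0.06,0.155,0,0.05],[0,0,0,0.064,0.179,0,0.05],[0,0,0,0.064,0.179,0,0.05],[0,0,0,0.064,0.179,0.03,0.05],[0,0,0,0.064,0.179,0.07,0.05],[0,0,0,0.064,0.179,0.1,0.05],[0,0,0,0.064,0.179,0.12,0.05]]}}

```text
clock: 9.15
position: [0.5935, -0.1939, 0.0789]
ee_rot: [1.0, 0.001, -0.001, -0.0]
ft_force: [0.5, -0.1, -0.8]
grip_width: 0.71
```

```bash
python3 - <<'E'
from h import *
o=manip.get_obs(); print(o["ft_force"],o["grip_width"],o["position"])
cv2.imwrite("pics/s2.png",cv2.resize(cams.camera("scene")[150:320,100:340],None,fx=3,fy=3)[:,:,::-1])
E
```

```text
[ 0.51448989 -0.05303042 -0.81932353] 0.7100145368075833 [ 0.59347333 -0.19389118  0.07885587]
```

View pics/s2.png

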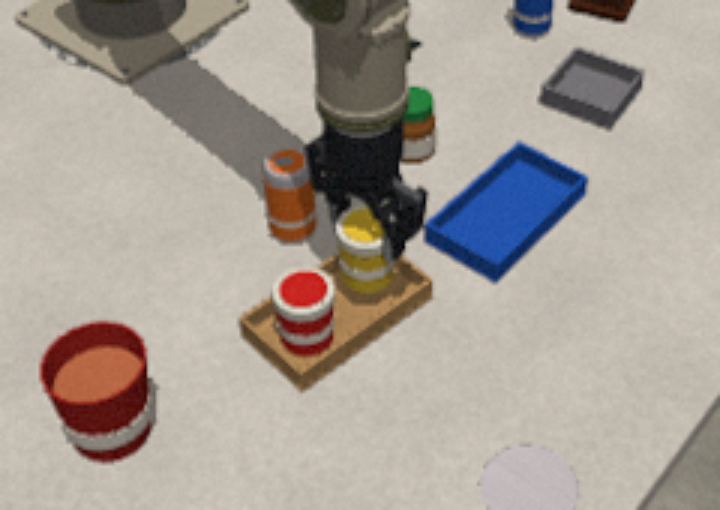

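The red cup stands in the tray and the yellow cup is over the other half. Lowering it.

>>> {"name": "move_arm", "arguments": {"moves": [[0,0,0,0,0,0.015,0.05],[0,0,0,0,0,0.024,0.05],[0,0,0,0,0,0.029,0.05],[0,0,0,0,0,0.032,0.05],[0,0,0,0,0,0.033,0.05],[0,0,0,0,0,0.034,0.05],[0,0,0,0,0,0.035,0.05],[0,0,0,0,0,0.035,0.05],[0,0,0,0,0,0.035,0.05]]}}

```text
clock: 10.1
position: [0.5947, -0.1949, 0.0469]
ee_rot: [1.0, 0.0, 0.0, 0.0]
ft_force: [-4.7, 1.6, 8.4]
grip_width: 0.714
```

>>> {"name": "move_arm", "arguments": {"moves": [[0,0,0,0,0,0,0.0854],[0,0,0,0,0,0,0.0854],[0,0,0,0,0,0,0.0854],[0,0,0,0,0,-0.03,0.0854],[0,0,0,0,0,-0.07,0.0854],[0,0,0,0,0,-0.11,0.0854],[0,0,0,0,0,-0.15,0.0854],[0,0,0,-0.04,-0.008,-0.16,0.0854],[0,0,0,-0.08,-0.016,-0.16,0.0854],[0,0,0,-0.12,-0.022,-0.16,0.0854]]}}

```text
clock: 11.1
position: [0.4733, -0.1722, 0.2055]
ee_rot: [1.0, 0.001, 0.0, 0.0]
ft_force: [0.2, -0.4, 1.5]
grip_width: 1.0
```

>>> {"name": "move_arm", "arguments": {"moves": [[0,0,0,-0.0115,-0.002,0.0,0.0854],[0,0,0,-0.0115,-0.002,0.04,0.0854],[0,0,0,-0.0115,-0.002,0.08,0.0854],[0,0,0,-0.0115,-0.002,0.12,0.0854],[0,0,0,-0.0115,-0.002,0.145,0.0854],[0,0,0,-0.0115,-0.002,0.154,0.0854],[0,0,0,-0.0115,-0.002,0.154,0.0854],[0,0,0,-0.0115,-0.002,0.154,0.04],[0,0,0,-0.0115,-0.002,0.154,0.04],[0,0,0,-0.0115,-0.002,0.154,0.04]], "grip_force": 45}}

```text
clock: 12.1
position: [0.4637, -0.1713, 0.0529]
ee_rot: [1.0, 0.0, 0.001, 0.001]
ft_force: [-2.1, -0.6, 6.1]
grip_width: 0.617
```

>>> {"name": "move_arm", "arguments": {"moves": [[0,0,0,0,0,0,0.04],[0,0,0,0,0,0,0.04],[0,0,0,0,0,-0.02,0.04],[0,0,0,0,0,-0.06,0.04],[0,0,0,0,0,-0.09,0.04],[0,0,0,0,0,-0.11,0.04],[0,0,0,0.03,-0.02,-0.12,0.04],[0,0,0,0.06,-0.045,-0.12,0.04],[0,0,0,0.1,-0.07,-0.12,0.04],[0,0,0,0.14,-0.1,-0.12,0.04]]}}

```text
clock: 13.1
position: [0.6041, -0.071, 0.1723]
ee_rot: [1.0, -0.001, 0.001, 0.001]
ft_force: [-0.1, -0.9, -0.1]
grip_width: 0.613
```

>>> {"name": "move_arm", "arguments": {"moves": [[0,0,0,0.0385,-0.0245,0,0.04],[0,0,0,0.0385,-0.0245,0,0.04],[0,0,0,0.0385,-0.0245,0.04,0.04],[0,0,0,0.0385,-0.0245,0.08,0.04],[0,0,0,0.0385,-0.0245,0.1,0.04],[0,0,0,0.0385,-0.0245,0.108,0.04],[0,0,0,0.0385,-0.0245,0.112,0.04],[0,0,0,0.0385,-0.0245,0.114,0.04],[0,0,0,0.0385,-0.0245,0.115,0.04],[0,0,0,0.0385,-0.0245,0.115,0.04]]}}

```text
clock: 14.1
position: [0.642, -0.0462, 0.058]
ee_rot: [1.0, 0.0, 0.001, 0.0]
ft_force: [-2.1, -0.2, 4.8]
grip_width: 0.613
```

```bash
python3 - <<'E'
from h import *
o=manip.get_obs(); print(o["ft_force"],o["grip_width"],o["position"])
cv2.imwrite("pics/s3.png",cv2.resize(cams.camera("scene")[120:290,140:380],None,fx=3,fy=3)[:,:,::-1])
E
```

```text
[-2.11096955 -0.19013335  4.81641725] 0.6131131028137224 [ 0.64203541 -0.04618724  0.05802698]
```

View pics/s3.png

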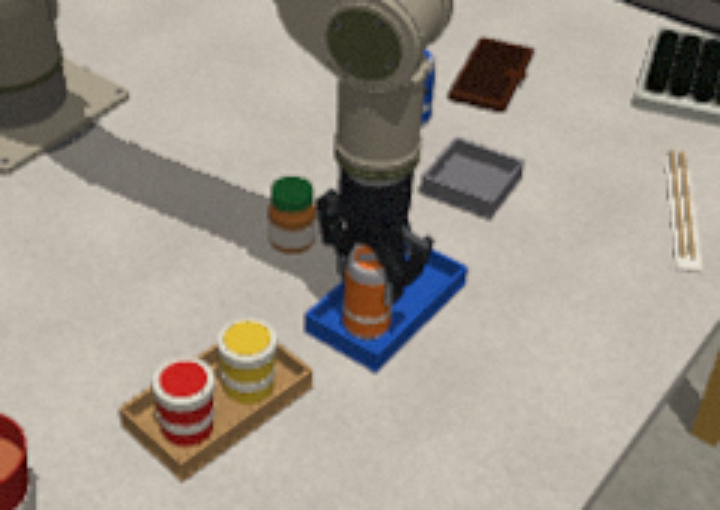

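Both cups stand in the carton tray and the orange can touches the blue tray's floor. Releasing and going to the blue can.

>>> {"name": "move_arm", "arguments": {"moves": [[0,0,0,0,0,0,0.0854],[0,0,0,0,0,0,0.0854],[0,0,0,0,0,0,0.0854],[0,0,0,0,0,-0.03,0.0854],[0,0,0,0,0,-0.07,0.0854],[0,0,0,0,0,-0.11,0.0854],[0,0,0,0,0,-0.15,0.0854],[0,0,0,-0.02,-0.04,-0.16,0.0854],[0,0,0,-0.04,-0.08,-0.16,0.0854],[0,0,0,-0.06,-0.12,-0.16,0.0854]]}}

```text
clock: 15.15
position: [0.5805, 0.0752, 0.2169]
ee_rot: [1.0, 0.0, 0.001, -0.0]
ft_force: [0.3, 1.2, -0.1]
grip_width: 1.0
```

>>> {"name": "move_arm", "arguments": {"moves": [[0,0,0,-0.02,-0.04,0,0.0854],[0,0,0,-0.04,-0.08,0,0.0854],[0,0,0,-0.06,-0.12,0,0.0854],[0,0,0,-0.08,-0.16,0,0.0854],[0,0,0,-0.1,-0.2,0,0.0854],[0,0,0,-0.12,-0.235,0,0.0854],[0,0,0,-0.127,-0.246,0,0.0854],[0,0,0,-0.127,-0.246,0,0.0854],[0,0,0,-0.127,-0.246,0,0.0854],[0,0,0,-0.127,-0.246,0,0.0854]]}}

```text
clock: 16.15
position: [0.4551, 0.3179, 0.2161]
ee_rot: [1.0, -0.001, 0.0, 0.0]
ft_force: [-0.1, -0.1, -0.1]
grip_width: 1.005
```

>>> {"name": "move_arm", "arguments": {"moves": [[0,0,0,0,0,0.04,0.0854],[0,0,0,0,0,0.08,0.0854],[0,0,0,0,0,0.12,0.0854],[0,0,0,0,0,0.15,0.0854],[0,0,0,0,0,0.165,0.0854],[0,0,0,0,0,0.165,0.0854],[0,0,0,0,0,0.165,0.04],[0,0,0,0,0,0.165,0.04],[0,0,0,0,0,0.165,0.04],[0,0,0,0,0,0.165,0.04]]}}

```text
clock: 17.15
position: [0.4548, 0.3204, 0.0531]
ee_rot: [1.0, 0.0, 0.001, -0.001]
ft_force: [-1.3, -1.0, 6.4]
grip_width: 0.611
```

>>> {"name": "move_arm", "arguments": {"moves": [[0,0,0,0,0,0,0.04],[0,0,0,0,0,0,0.04],[0,0,0,0,0,-0.02,0.04],[0,0,0,0,0,-0.06,0.04],[0,0,0,0,0,-0.1,0.04],[0,0,0,0,0,-0.13,0.04],[0,0,0,0.02,0.03,-0.14,0.04],[0,0,0,0.04,0.07,-0.14,0.04],[0,0,0,0.06,0.11,-0.14,0.04],[0,0,0,0.08,0.15,-0.14,0.04]]}}

```text
clock: 18.15
position: [0.5348, 0.1682, 0.1925]
ee_rot: [1.0, 0.001, 0.001, 0.0]
ft_force: [0.6, -0.1, -2.1]
grip_width: 0.606
```

>>> {"name": "move_arm", "arguments": {"moves": [[0,0,0,0.03,0.035,0,0.04],[0,0,0,0.06,0.07,0,0.04],[0,0,0,0.09,0.11,0,0.04],[0,0,0,0.107,0.132,0,0.04],[0,0,0,0.107,0.132,0,0.04],[0,0,0,0.107,0.132,0.03,0.04],[0,0,0,0.107,0.132,0.07,0.04],[0,0,0,0.107,0.132,0.1,0.04],[0,0,0,0.107,0.132,0.115,0.04],[0,0,0,0.107,0.132,0.115,0.04]]}}

```text
clock: 19.15
position: [0.64, 0.0382, 0.075]
ee_rot: [1.0, 0.001, -0.001, -0.0]
ft_force: [0.5, -0.1, -2.0]
grip_width: 0.608
```

```bash
python3 - <<'E'
from h import *
o=manip.get_obs(); print(o["ft_force"],o["grip_width"],o["position"])
cv2.imwrite("pics/s4.png",cv2.resize(cams.camera("scene")[120:290,140:380],None,fx=3,fy=3)[:,:,::-1])
E
```

```text
[ 0.46573057 -0.10328724 -2.02935144] 0.6083209303226365 [0.63997613 0.03815508 0.07501663]
```

View pics/s4.png

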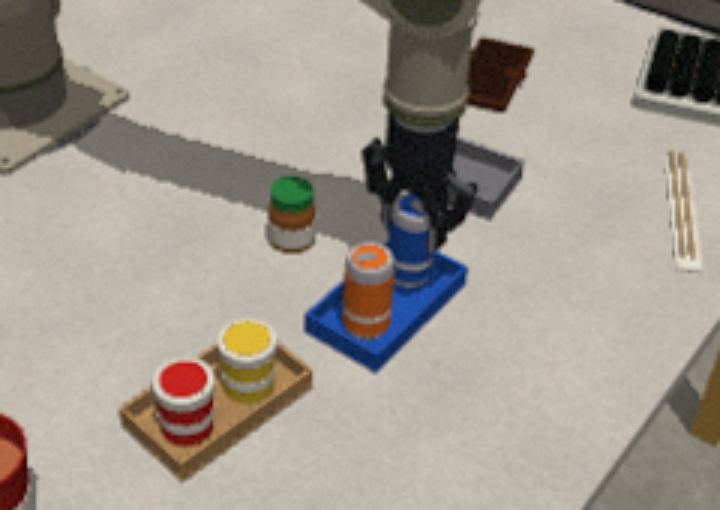

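The blue can is just above its half of the tray and the orange can stands upright. Lowering.

>>> {"name": "move_arm", "arguments": {"moves": [[0,0,0,0,0,0.008,0.04],[0,0,0,0,0,0.013,0.04],[0,0,0,0,0,0.016,0.04],[0,0,0,0,0,0.018,0.04],[0,0,0,0,0,0.019,0.04],[0,0,0,0,0,0.02,0.04],[0,0,0,0,0,0.02,0.04],[0,0,0,0,0,0.02,0.04]]}}

```text
clock: 20.0
position: [0.6413, 0.038, 0.0581]
ee_rot: [1.0, 0.0, 0.0, 0.0]
ft_force: [-7.0, 0.0, 12.9]
grip_width: 0.61
```

>>> {"name": "move_arm", "arguments": {"moves": [[0,0,0,0,0,0,0.0854],[0,0,0,0,0,0,0.0854],[0,0,0,0,0,0,0.0854],[0,0,0,0,0,-0.03,0.0854],[0,0,0,0,0,-0.07,0.0854],[0,0,0,0,0,-0.11,0.0854],[0,0,0,0,0,-0.15,0.0854],[0,0,0,-0.04,0.005,-0.15,0.0854],[0,0,0,-0.08,0.01,-0.15,0.0854],[0,0,0,-0.12,0.014,-0.15,0.0854]]}}

```text
clock: 21.0
position: [0.5199, 0.0236, 0.2061]
ee_rot: [1.0, 0.0, 0.0, -0.0]
ft_force: [-0.0, -0.0, 1.0]
grip_width: 0.995
```

>>> {"name": "move_arm", "arguments": {"moves": [[0,0,0,-0.041,0.003,0,0.0854],[0,0,0,-0.041,0.003,0,0.0854],[0,0,0,-0.041,0.003,0.045,0.0854],[0,0,0,-0.041,0.003,0.09,0.0854],[0,0,0,-0.041,0.003,0.13,0.0854],[0,0,0,-0.041,0.003,0.152,0.0854],[0,0,0,-0.041,0.003,0.152,0.0854],[0,0,0,-0.041,0.003,0.152,0.04],[0,0,0,-0.041,0.003,0.152,0.04],[0,0,0,-0.041,0.003,0.152,0.04]]}}

```text
clock: 22.0
position: [0.4815, 0.0208, 0.0562]
ee_rot: [1.0, 0.0, 0.001, 0.0]
ft_force: [-1.8, -0.5, 6.1]
grip_width: 0.588
```

>>> {"name": "move_arm", "arguments": {"moves": [[0,0,0,0,0,0,0.04],[0,0,0,0,0,0,0.04],[0,0,0,0,0,-0.01,0.04],[0,0,0,0,0,-0.02,0.04],[0,0,0,0,0,-0.03,0.04],[0,0,0,0,0,-0.03,0.04]]}}

```text
clock: 22.6
position: [0.4813, 0.0207, 0.0862]
ee_rot: [1.0, 0.0, 0.001, 0.0]
ft_force: [-0.0, 0.3, -1.6]
grip_width: 0.588
```

```bash
python3 - <<'E'
from h import *
o=manip.get_obs(); print(o["ft_force"],o["grip_width"],o["position"])
cv2.imwrite("pics/s5.png",cv2.resize(cams.camera("scene")[130:240,180:330],None,fx=5,fy=5)[:,:,::-1])
E
```

```text
[-0.04489378  0.31581073 -1.56888616] 0.5875280858944598 [0.48125374 0.02069391 0.0862242 ]
```

View pics/s5.png

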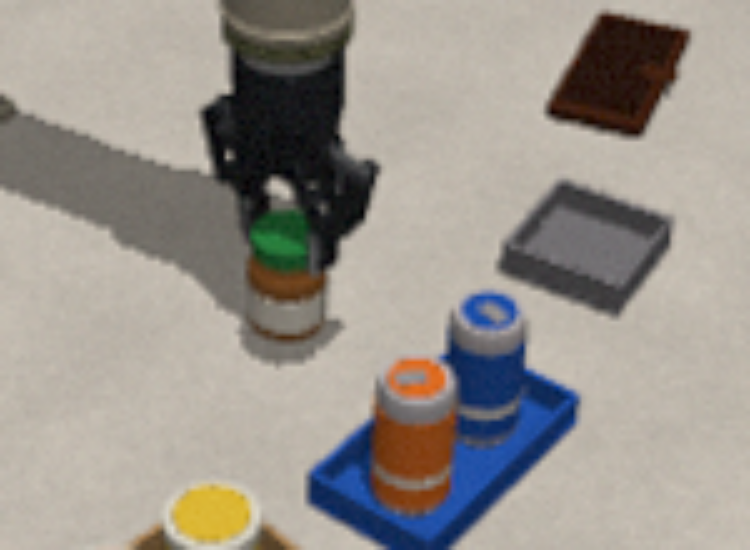

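The jar hangs upright by its lid and both cans stand in the blue tray. Carrying the jar to the grey tray.

>>> {"name": "move_arm", "arguments": {"moves": [[0,0,0,0,0,-0.04,0.04],[0,0,0,0,-0.01,-0.06,0.04],[0,0,0,0.01,-0.04,-0.06,0.04],[0,0,0,0.03,-0.08,-0.06,0.04],[0,0,0,0.05,-0.12,-0.06,0.04],[0,0,0,0.075,-0.16,-0.06,0.04],[0,0,0,0.1,-0.2,-0.06,0.04],[0,0,0,0.1145,-0.227,-0.06,0.04],[0,0,0,0.1145,-0.227,-0.06,0.04],[0,0,0,0.1145,-0.227,-0.03,0.04]]}}

```text
clock: 23.65
position: [0.5961, 0.2501, 0.1168]
ee_rot: [1.0, 0.001, 0.002, -0.001]
ft_force: [0.1, 0.2, -1.4]
grip_width: 0.588
```

```bash
python3 - <<'E'
from h import *
o=manip.get_obs(); print(o["ft_force"],o["grip_width"],o["position"])
cv2.imwrite("pics/s6.png",cv2.resize(cams.camera("scene")[100:220,220:380],None,fx=5,fy=5)[:,:,::-1])
E
```

```text
[ 0.0913267   0.18186487 -1.4349899 ] 0.5878995310642811 [0.59605325 0.2501294  0.11676221]
```

View pics/s6.png

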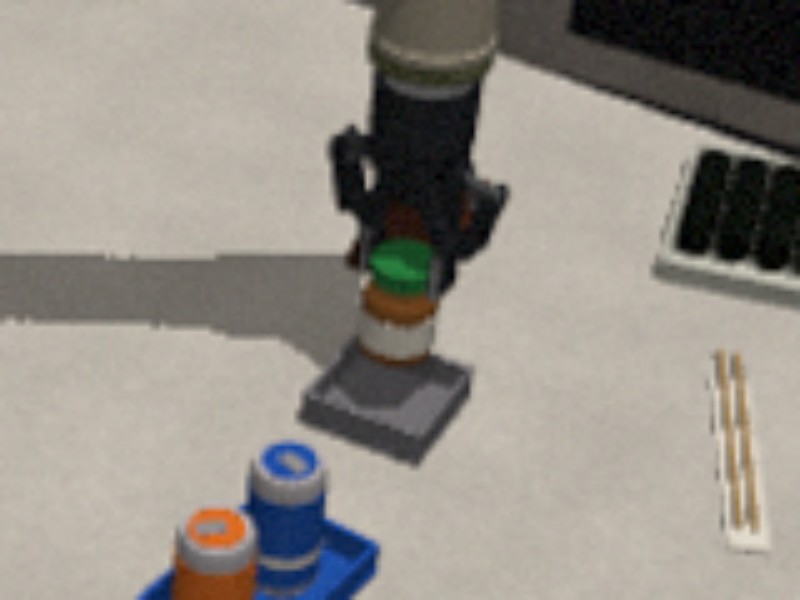

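The jar is centred above the grey tray, with its foot at about (398,355) and the tray centre at about (390,400) in the crop. Lowering.

>>> {"name": "move_arm", "arguments": {"moves": [[0,0,0,0,0,0.02,0.04],[0,0,0,0,0,0.035,0.04],[0,0,0,0,0,0.045,0.04],[0,0,0,0,0,0.05,0.04],[0,0,0,0,0,0.053,0.04],[0,0,0,0,0,0.054,0.04],[0,0,0,0,0,0.055,0.04],[0,0,0,0,0,0.055,0.04],[0,0,0,0,0,0.055,0.04]]}}

```text
clock: 24.6
position: [0.5945, 0.2483, 0.0614]
ee_rot: [1.0, 0.001, 0.001, -0.0]
ft_force: [-5.2, -1.9, 10.5]
grip_width: 0.591
```

Contact. Release, retreat up and stay clear.

>>> {"name": "move_arm", "arguments": {"moves": [[0,0,0,0,0,0,0.0854],[0,0,0,0,0,0,0.0854],[0,0,0,0,0,0,0.0854],[0,0,0,0,0,-0.03,0.0854],[0,0,0,0,0,-0.07,0.0854],[0,0,0,0,0,-0.11,0.0854],[0,0,0,0,0,-0.15,0.0854],[0,0,0,-0.04,0,-0.17,0.0854],[0,0,0,-0.09,0,-0.17,0.0854],[0,0,0,-0.14,0,-0.17,0.0854]]}}

```text
clock: 25.6
position: [0.4531, 0.2481, 0.2296]
ee_rot: [1.0, 0.0, 0.0, -0.0]
ft_force: [-1.6, 0.7, 1.4]
grip_width: 1.003
```

```bash
python3 - <<'E'
from h import *
o=manip.get_obs(); print(o["ft_force"],o["grip_width"],o["position"])
a=cams.camera("scene")[90:320,90:390]; cv2.imwrite("pics/f1.png",cv2.resize(a,None,fx=2.5,fy=2.5)[:,:,::-1])
b=cams.camera("top")[140:260,60:480]; cv2.imwrite("pics/f2.png",cv2.resize(b,None,fx=1.9,fy=1.9)[:,:,::-1])
E
```

```text
[-1.60265297  0.74291727  1.350915  ] 1.002964829553945 [0.45308326 0.24811139 0.22957865]
```

View pics/f1.png

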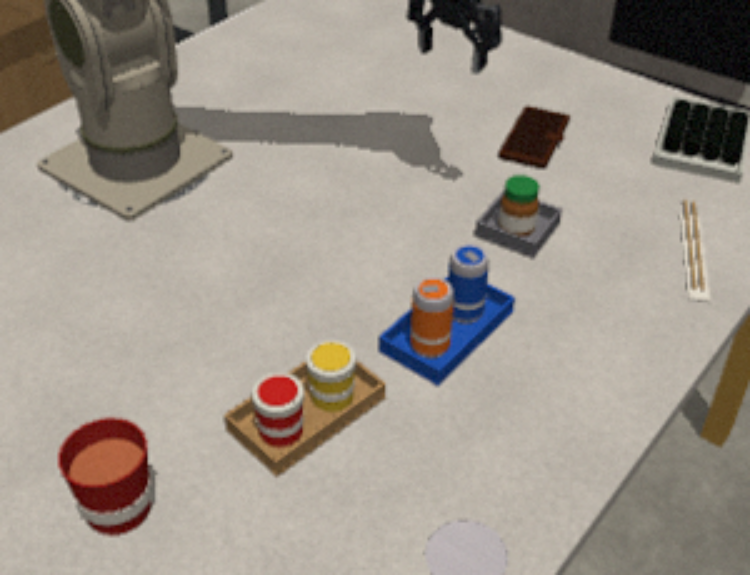

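View pics/f2.png

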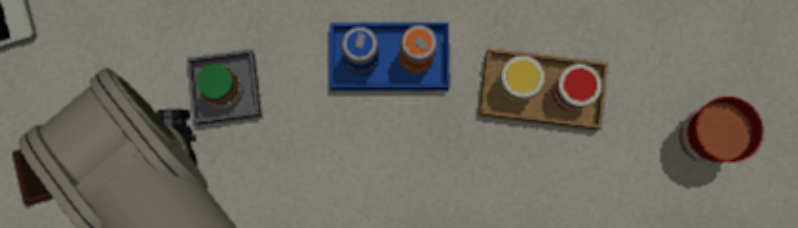

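Both views show all five items upright inside their trays, with the wallet and big cup where they were. Handing in.

```bash
python3 -c "
from workcell import manip
print(manip.hand_in())"
```

```text
the job is handed in; nothing more can be done
None
```

I sorted everything as asked and handed the job in after about 26 s of robot time; no verdict was reported. I placed the items in this order:
- **Cardboard tray:** the red and then the yellow soup cup.
- **Blue tray:** the orange and then the blue can.
- **Grey tray:** the jar.

I lowered each one until the wrist force showed contact (5–13 N) before opening the gripper.

**Last checks:** the final scene and top pictures show all five standing upright in the right trays, with the gripper clear of everything. The big cup looks unmoved in both pictures. The wallet looks unmoved in the scene picture, but the arm partly hid it in the top one.

**Disagreements:**
- The two cameras differed by about 2 mm in the first measurements.
- The gripper read 50 mm on the jar's 52 mm lid, but the jar held upright throughout.

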